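Scrub out the press cup with the long brush

ROBOT

A 6-joint arm with a two-finger parallel gripper is mounted at the origin on the work surface. World frame = base frame: x ahead of the robot, y to its left, z up, the work surface at z = 0. Lengths are in mm, angles in rad, forces in N, time in s.
With the tool pointing down it reaches from about 350 to 875 mm from the base axis. Payload 4.2 kg.
Tool frame: the origin (TCP) lies on the mounting face of the last link; the fingertips stand 173 mm ahead of it and the grasp point (between the pads) lies 155 mm ahead of it; z points along the fingers, y is the line along which they close (so a half turn about z gives the same grasp; the last joint's range is limited). The gripper opens to 85 mm and grips with 20 to 120 N. Pads are 22 mm wide; open, the fingers measure 114 mm over their backs; the gripper's body (76 mm by 85 mm) begins 54 mm behind the grasp point. The pads swing forward as they close: fully open they stand 13 mm farther back than shut.
Start: joints at [-1.075, 0.385, 0.008, 0, -1.194, -0.259], TCP at [146.638, -607.534, 404.712] pointing down, gripper open.
Joint ranges: [-3.14, 3.14], [-1.21, 2.06], [-1.07, 1.41], [-3.16, 2.05], [-2.99, -0.16], [-3.1, 3.1]. Speed limits (rad/s): [2.79, 2.79, 3.14, 3.14, 3.14, 3.14].

INTERFACE

Orientations are given as a unit quaternion [x, y, z, w].
In Python, from bench import arm gives the robot as it stands.
- The arm moves only by the tool carry_out, never from a script. Its argument "rows" is a list of rows, each a list of 7 numbers: the shift along the tool's x, y, z as a fraction of full scale, then the turn, a rotation vector about the tool's x, y, z as a fraction of full scale, then the opening, from -1 (shut) to 1 (fully open). A call has 1 to 12 rows; each row is the pose to reach, as a shift and turn from the pose commanded when the call began, along the tool's axes at that moment, turning the shorter way round; what a row does not reach only later rows make up. Full scale, the value 1, is 20 cm for a shift and pi rad for a turn. A row lasts 1/8 s, in which the tool goes at most 62.5 mm and 10.7 degrees, less where a joint would pass 70% of its speed; a pose out of reach is approached as far as the arm can. A call with a number of a shift or a turn outside -1 to 1 is refused whole. A call with a gripper value outside its range is refused whole. The fingers move at their own pace and stop on an object; the grip force is fixed at half the most. Time passes only in rows, so rows that repeat a pose let the fingers close. It gives the time, the measured TCP pose, the force, the opening and the grip force at its end, in the units of the state.
- arm.read_state(): the state, without advancing time (a new reading comes with each control period).
- arm.get_image(name): name is "scene" or "top" or "wrist"; returns (picture, depth): 420x560x3 uint8, red, green, blue; 420x560 float32, mm along the optical axis (not along the pixel's ray), 0 where there is no reading.
- arm.calibration(name): a dict with "mtx" (3x3 intrinsics, pixels), "k1" (the pictures are not rectified: a ray, as slopes to the right and down, at radius r is drawn at 1 + k1 r^2 times it, then the intrinsics apply), "cam_to_world" (4x4, takes a point from camera to world coordinates). Camera axes: x right, y up, looking along -z (the intrinsics and any distortion apply to the point x, -y, -z); pixel columns grow to the right and rows downward; lengths in mm; the calibration is good to about 2 mm. A picture is of the moment at which its call begins: read the wrist's pose just before it. calibration takes no time and is no camera call; for the wrist camera it gives the pose at the moment of the call.
- arm.job_done(): hands the job in; it is judged then, once.
The state is a dict: "clock": time; "joints": joint angles; "joint_vel": joint speeds; "joint_efforts": joint torques, N m; "position": TCP position; "ee_rot": TCP orientation; "contact_force": force on the tool from outside, world axes, zero at the start; "wrist_torque": the same for the moment, N m; "gripper_width": finger opening in mm; "grasp_force": force on a finger pad.
Only numpy, scipy, OpenCV 4.12 (cv2) and the standard library are available. Lean on these libraries where they do the work, as an engineer would, in place of code of your own. Each camera call takes 0.05 s, during which the arm holds its last target. There are 200 camera calls.

TASK

Take the long brush off its rack and scrub out the tall steel cup: lower the brush in the middle of the bore until it just touches the bottom, then, bristles gently pressed on the wall, rub up and down twice between near the bottom and the rim on the side of the cup's handle, and then twice more on the opposite side. Then hang the brush back in the rack's fork as it was; do not shove, lift or tip the cup, and leave everything else where it is.

Things in the scene. Friction and masses are not known exactly. Their poses are not given: they have to be found in the camera images.
- cup: tall steel cup, loose, upright, 1.6 kg; slides or tips at some 6 N. Origin: centre of its underside, z up. Straight bore 84 mm wide, wall 5 mm, rim 150 mm above the origin, foot 110 mm across. Its bottom, an adjustable ejector disc, lies 16 to 42 mm above the origin, each time elsewhere: feel for it. It springs 2 N/mm for 4 mm, then is hard. Loop handle on its own +y side, to 83 mm from the axis. Any yaw
- brush: bottle brush, 206 mm, 0.13 kg, hanging upright. Origin: on its axis, at the underside of its collar, z up. Above: steel collar 40 mm across, 6 mm thick; square wooden grip 26 x 26 mm, from 6 to 66 mm, flats square to the brush's x and y. Below: steel stem 8 mm thick (12 mm in the first 11 mm); barrel-shaped bristle head 90 to 140 mm below, 42 mm across (28 mm at its ends)
- brush_tip (a point): centre of the bristle head's lower end, 140 mm below the brush's origin when the stem is straight. The stem is springy: it bends at the collar, the head giving about 1 mm sideways per newton, and springs back straight; the bristles themselves are firm
- rack: grey brush rack fixed to the table. Origin: at table height, below the place where the brush hangs; its fork opens to its own -x, roughly towards the robot. Base plate 130 x 110 x 12 mm (30 mm before to 100 mm behind the origin), post 60 to 76 mm behind it. Nothing stands higher than the prongs' lips
- rack_seat (a point): on the prongs' top, 175 mm above the table, where the brush's origin lies when hung; axes as the rack's. Two level prongs 18 mm apart, each 14 mm wide, 10 mm deep, end 28 mm before this point in lips 4 mm above their top. The bristle head cannot pass up between them: lift the collar over the lips, then draw the brush out forward (rack's -x)
- bowl: a low wide polished steel bowl, 124 mm across the rim and 55 mm high, not to be used; loose, 0.5 kg. Origin: centre of its underside
- cakes_a: three grey-brown pressed herb cakes, stacked, moving as one: 80 mm across, 81 mm high, loose. Origin: centre of the underside
- cakes_b: two stacked cakes of the same kind, moving as one: 80 mm across, 54 mm high, loose. Origin: centre of the underside
- cake_single: one such cake, 80 mm across, 27 mm high, loose. Origin: centre of the underside
There are look-alikes about, which are no part of the job. There is more than one size of the brush; the one meant has the size given above.

How it is judged:
By the outcome, as a careful person would: the job done as asked, in the order asked, and still so for the second after the job is handed in, with the robot touching nothing.
It also fails if it takes over 72 s, if anything falls off the work surface, if the arm or the gripper's body presses on something with over 40 N, if the wrist force passes 120 N, or if a joint passes its speed limit or range.

## Working session

There is one attempt and no reset: what is moved stays moved. The work goes in short steps, Python scripts to look and compute and a tool call to move; the robot and the scene stay as the last step left them, time stands still between calls to the robot, and variables do not carry over. Pictures are saved under pics/ and viewed, at most 10 in all, crops included, and the job is handed in when it is done.

Besides the shell and the picture viewer there is one more tool, called as name([rows], argument=value, ...), one row to a line, values as JSON. carry_out: Moves the arm, as the interface text tells. Its arguments: {"type":"object","properties":{"rows":{"type":"array"}},"required":["rows"]}

```bash
mkdir -p pics; ls
python3 - <<'E'
from bench import arm
import cv2,numpy as np
s=arm.read_state();print({k:np.round(v,3).tolist() for k,v in s.items()})
ims=[]
for n in("scene","top"):
    p,d=arm.get_image(n);c=arm.calibration(n);print(n,np.round(c["mtx"],1).tolist(),c["k1"],np.round(c["cam_to_world"],3).tolist())
    np.savez(f"{n}.npz",p=p,d=d,**c);cv2.imwrite(f"pics/{n}.png",p[:,:,::-1])
E
```

```text
pics
{'clock': 0.0, 'joints': [-1.075, 0.386, 0.007, -0.0, -1.194, -0.259], 'joint_vel': [0.0, 0.0, 0.0, 0.002, -0.0, -0.001], 'joint_efforts': [0.0, -39.229, 18.84, 4.186, -0.005, 0.0], 'position': [146.611, -607.352, 403.62], 'ee_rot': [-0.118, 0.993, 0.001, -0.0], 'contact_force': [0.59, -0.042, 0.07], 'wrist_torque': [-0.005, 0.015, -0.008], 'grasp_force': 0.0, 'gripper_width': 85.42}
scene [[420.7, 0.0, 275.0], [0.0, 420.7, 220.9], [0.0, 0.0, 1.0]] -0.05871025803857734 [[0.672, -0.487, 0.558, 1066.02], [0.74, 0.456, -0.494, -435.151], [-0.014, 0.745, 0.667, 739.602], [0.0, 0.0, 0.0, 1.0]]
top [[492.9, 0.0, 288.0], [0.0, 492.9, 210.8], [0.0, 0.0, 1.0]] -0.027900209420498014 [[-0.133, 0.97, -0.202, 363.741], [-0.991, -0.131, 0.027, 20.746], [-0.0, 0.204, 0.979, 1183.497], [0.0, 0.0, 0.0, 1.0]]
```

View pics/scene.png

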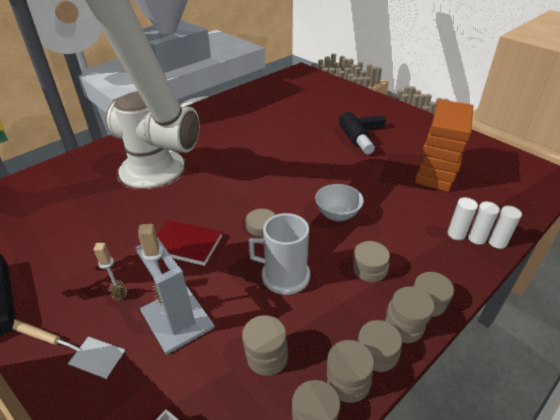

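View pics/top.png

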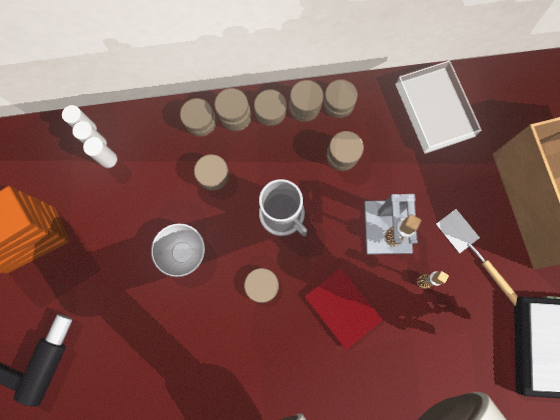

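The scene shows two brush candidates: a large one in the grey rack (scene 149,240; top 411,223), and a smaller one near scene (103,255), top (440,278). By the description it is the one in the rack. The cup is at scene (286,250) and top (281,205), with its handle towards top (303,230). Next is a close crop to check this, plus measurements.

```bash
cat > h.py <<'E'
import numpy as np,cv2
def load(n):return np.load(f"{n}.npz")
def slopes(c,uv):
    K=np.array(c["mtx"],float);k1=float(c["k1"])
    q=(np.atleast_2d(np.array(uv,float))-[K[0,2],K[1,2]])/[K[0,0],K[1,1]]
    s=q.copy()
    for _ in range(20): s=q/(1+k1*(s**2).sum(1,keepdims=True))
    return s
def rays(c,uv):
    s=slopes(c,uv);T=np.array(c["cam_to_world"])
    return T[:3,3],np.c_[s[:,0],-s[:,1],-np.ones(len(s))]@T[:3,:3].T
def onz(c,uv,z):
    o,d=rays(c,uv);return o+d*((z-o[2])/d[:,2])[:,None]
def cloud(c,d):
    v,u=np.nonzero(d>0);o,r=rays(c,np.c_[u,v]);P=np.full(d.shape+(3,),np.nan)
    P[v,u]=o+r*d[v,u][:,None];return P
E
python3 - <<'E'
from h import *
t=load("top");s=load("scene")
a=cv2.resize(t["p"][175:305,350:470],None,fx=4,fy=4,interpolation=cv2.INTER_CUBIC)
b=cv2.resize(s["p"][215:355,80:220],None,fx=520/140,fy=520/140,interpolation=cv2.INTER_CUBIC)
im=np.hstack([a,b]);im=cv2.resize(im,(800,int(im.shape[0]*800/im.shape[1])))
cv2.imwrite("pics/crop1.png",im[:,:,::-1])
for n,c in(("top",t),("scene",s)):
    P=cloud(c,c["d"]);np.save(n+"_P.npy",P)
    for uv in ([(411,223),(415,222),(404,210),(442,277),(425,281),(262,285),(281,185),(285,212),(211,170),(345,148)] if n=="top" else [(149,232),(149,245),(102,247),(103,258),(118,290),(286,225),(175,285),(155,255)]):
        print(n,uv,np.round(P[uv[1],uv[0]]))
# cup rim points from depth, bowl
for n in("top","scene"):
    P=np.load(n+"_P.npy");z=P[...,2]
    m=(abs(z-150)<5)&(np.hypot(P[...,0]-500,P[...,1])<300)
    print(n,m.sum(),np.round(np.nanmedian(P[m],0)) if m.any() else 0)
    m=(abs(z-241)<6)&(P[...,0]>250)
    print(n,"241",m.sum(),np.round(np.mean(P[m],0)) if m.any() else 0)
E
```

```text
top (411, 223) [ 502. -239.  240.]
top (415, 222) [ 503. -247.  241.]
top (404, 210) [ 569. -291.   13.]
top (442, 277) [ 394. -305.  156.]
top (425, 281) [ 393. -302.   38.]
top (262, 285) [435.  73.  27.]
top (281, 185) [645.  -1. 112.]
top (285, 212) [598.  -3.  39.]
top (211, 170) [719. 158.  55.]
top (345, 148) [ 722. -162.   82.]
scene (149, 232) [ 517. -245.  238.]
scene (149, 245) [ 514. -251.  208.]
scene (102, 247) [ 403. -305.  158.]
scene (103, 258) [ 401. -311.  129.]
scene (118, 290) [ 405. -309.   29.]
scene (286, 225) [572.  35. 117.]
scene (175, 285) [ 575. -246.  147.]
scene (155, 255) [ 518. -246.  182.]
top 328 [600.   1. 149.]
top 241 172 [ 504. -242.  239.]
scene 455 [581. -19. 149.]
scene 241 502 [545. 772. 242.]
```

View pics/crop1.png

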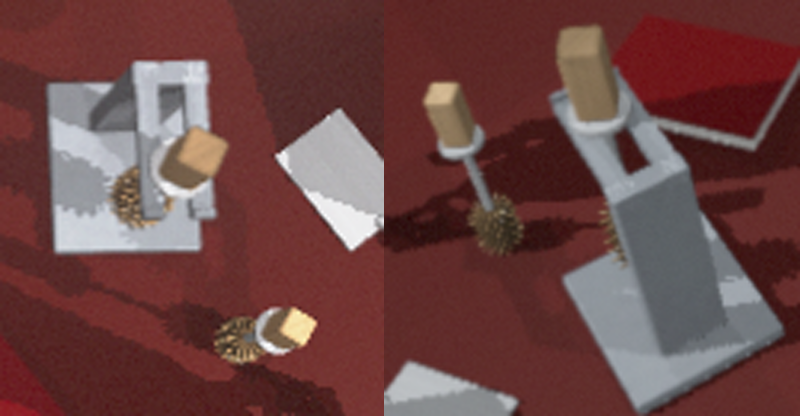

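The crop shows the long brush hanging in the rack fork, with its grip top at z≈240, which matches 175+66. The smaller brush stands on its own, 158 mm tall, at about (398,-306), so it is the decoy. Now for the poses.

Run:
```python
from h import *
from scipy.optimize import least_squares
def circ(Q,r=None):
    f=lambda p:np.hypot(Q[:,0]-p[0],Q[:,1]-p[1])-(p[2] if r is None else r)
    x0=list(Q[:,:2].mean(0))+([45] if r is None else []);s=least_squares(f,x0,loss="soft_l1",f_scale=2);return np.round(s.x,1),np.round(np.std(f(s.x)),1),len(Q)
for n in("top","scene"):
    c=load(n);P=np.load(n+"_P.npy");z=P[...,2];hsv=cv2.cvtColor(c["p"],cv2.COLOR_RGB2HSV)
    def near(x,y,r):return np.hypot(P[...,0]-x,P[...,1]-y)<r
    # cup
    m=(abs(z-150)<3)&near(598,0,65);print(n,"rim",circ(P[m]))
    m=(abs(z-18)<8)&near(598,0,75)
    C=circ(P[(abs(z-150)<3)&near(598,0,65)])[0]
    m=near(C[0],C[1],90)&~near(C[0],C[1],56)&(z>30)&(z<140);print("handle",m.sum(),np.round(np.nanmean(P[m],0)),[round(float(np.degrees(np.arctan2(*(np.nanmedian(P[m],0)[:2]-C[:2])[::-1]))),1)])
    # brush grip top
    m=(z>235)&near(506,-244,45);Q=P[m]
    r=cv2.minAreaRect(Q[:,:2].astype(np.float32));print("griptop",m.sum(),np.round(np.mean(Q,0),1),r)
    m8=(m*255).astype(np.uint8);cs=max(cv2.findContours(m8,0,1)[0],key=cv2.contourArea)[:,0]
    print(" contour z241",cv2.minAreaRect(onz(c,cs,241)[:,:2].astype(np.float32)))
    # plate
    m=(abs(z-12)<3)&near(535,-250,130);g=(hsv[...,1]<70)&m
    num,l,st,_=cv2.connectedComponentsWithStats(g.astype(np.uint8));k=1+np.argmax(st[1:,4])
    cs=max(cv2.findContours((l==k).astype(np.uint8),0,1)[0],key=cv2.contourArea)[:,0]
    print("plate",st[k].tolist(),cv2.minAreaRect(onz(c,cs,12)[:,:2].astype(np.float32)))
    m=(abs(z-175)<4)&near(520,-244,75);g=m&(hsv[...,1]<70);Q=P[g]
    print("prongs",len(Q),cv2.minAreaRect(Q[:,:2].astype(np.float32)))
    for nm,x,y,h in(("bowl",550,190,55),("single",435,73,27),("a",722,-162,81),("b",719,158,54)):
        m=(abs(z-h)<3)&near(x,y,70);
        if m.sum()>20:print(nm,circ(P[m]) if nm=="bowl" else np.round(P[m].mean(0)))
```

```text
top rim (array([603.1,   4.4,  44.3]), np.float64(1.5), 249)
handle 93 [546. -35.  82.] [-145.6]
griptop 172 [ 504.1 -242.4  239.5] ((504.2147521972656, -242.98898315429688), (25.768699645996094, 26.806663513183594), 55.83737564086914)
 contour z241 ((503.63232421875, -241.82284545898438), (25.699670791625977, 27.025423049926758), 56.81476974487305)
plate [364, 200, 48, 54, 1051] ((535.5825805664062, -244.09776306152344), (108.7912826538086, 130.03741455078125), 83.0938491821289)
prongs 568 ((524.8380737304688, -243.7639617919922), (49.35023880004883, 103.43595886230469), 82.19588470458984)
bowl (array([540.6, 253.5,  59.2]), np.float64(1.2), 93)
single [436.  74.  27.]
a [ 726. -165.   81.]
b [721. 159.  54.]
scene rim (array([603.6,   5. ,  44.3]), np.float64(1.8), 271)
handle 157 [546. -38.  74.] [-143.7]
griptop 159 [ 506.2 -246.   239.5] ((505.0850830078125, -245.78192138671875), (25.431617736816406, 26.686426162719727), 54.75522994995117)
 contour z241 ((507.85772705078125, -246.4384765625), (26.4742431640625, 29.343996047973633), 53.98495864868164)
plate [141, 287, 73, 65, 1389] ((537.09228515625, -247.44699096679688), (109.56365966796875, 131.18621826171875), 82.94380950927734)
prongs 644 ((524.702880859375, -245.0448455810547), (50.30879592895508, 106.40343475341797), 81.86956024169922)
bowl (array([540.6, 252.2,  57.6]), np.float64(1.6), 73)
single [431.  72.  27.]
a [ 727. -167.   80.]
b [721. 158.  54.]
```

```bash
cat > plan.py <<'E'
from h import *
from bench import arm
from scipy.spatial.transform import Rotation as R
CUP=np.array([603.3,4.7]);HD=np.array([np.cos(np.radians(-144.7)),np.sin(np.radians(-144.7))])
def st():
    s=arm.read_state();r=R.from_quat(s["ee_rot"]).as_matrix();y=np.degrees(np.arctan2(r[1,1],r[0,1]))
    print("t",round(s["clock"],2),"tcp",np.round(s["position"],1),"yaw_y",round(y,1),"down",np.round(r[:,2],3),"F",np.round(s["contact_force"],2),"M",np.round(s["wrist_torque"],2),"w",round(s["gripper_width"],1),"g",round(s["grasp_force"],1),"q6",round(s["joints"][5],2));return s,r
def to(*tg):
    s,r=st()
    for t in tg: print(np.round(t,1),"->",np.round(r.T@(np.array(t)-s["position"])/200,3))
E
python3 -c "
from plan import *
to((504.5,-243.5,480))"
```

```text
t 0.1 tcp [ 146.6 -607.4  403.7] yaw_y 103.6 down [-0.001  0.002 -1.   ] F [0.82 0.24 0.79] M [ 0.01 -0.04 -0.07] w 85.3 g 0.0 q6 -0.26
[ 504.5 -243.5  480. ] -> [-2.166  1.35  -0.379]
```

carry_out([
  [-0.25,0.15,-0.1,0,0,-0.05,1],
  [-0.5,0.3,-0.2,0,0,-0.1,1],
  [-0.75,0.45,-0.3,0,0,-0.15,1],
  [-1,0.6,-0.38,0,0,-0.2,1],
  [-1,0.6,-0.38,0,0,-0.2333,1],
  [-1,0.6,-0.38,0,0,-0.2333,1],
])

```text
clock: 0.85
position: [313.4, -443.3, 480.5]
ee_rot: [-0.466, 0.885, 0.0, 0.0]
contact_force: [-0.0, -0.0, -0.9]
gripper_width: 85.5
grasp_force: 0.0
```

```bash
python3 -c "
from plan import *
to((504.5,-243.5,480))"
```

```text
t 0.85 tcp [ 313.4 -443.3  480.5] yaw_y 145.6 down [-0.     0.001 -1.   ] F [-0.02 -0.   -0.92] M [-0.02 -0.01 -0.03] w 85.5 g 0.0 q6 0.06
[ 504.5 -243.5  480. ] -> [-1.365 -0.223  0.003]
```

carry_out([
  [-0.3,-0.05,0,0,0,0,1],
  [-0.6,-0.1,0,0,0,0,1],
  [-0.9,-0.15,0,0,0,0,1],
  [-0.95,-0.16,0,0,0,0,1],
  [-0.95,-0.16,0,0,0,0,1],
])

```text
clock: 1.48
position: [446.8, -305.5, 480.1]
ee_rot: [-0.466, 0.885, 0.001, -0.001]
contact_force: [0.2, 0.2, 0.7]
gripper_width: 85.3
grasp_force: 0.0
```

Run:
```python
from plan import *
to((504.5,-243.5,480))
c=arm.calibration("wrist");p,d=arm.get_image("wrist");np.savez("w1.npz",p=p,d=d,**c);cv2.imwrite("pics/w1.png",p[:,:,::-1])
P=cloud(c,d);z=P[...,2]
m=(z>235)&(np.hypot(P[...,0]-505,P[...,1]+244)<45);print(m.sum())
if m.sum()>50:
    print(P[m].mean(0),cv2.minAreaRect(P[m][:,:2].astype(np.float32)))
    cs=max(cv2.findContours((m*255).astype(np.uint8),0,1)[0],key=cv2.contourArea)[:,0];print(cv2.minAreaRect(onz(c,cs,241)[:,:2].astype(np.float32)))
hsv=cv2.cvtColor(p,cv2.COLOR_RGB2HSV)
m=(abs(z-175)<4)&(np.hypot(P[...,0]-520,P[...,1]+244)<80)&(hsv[...,1]<70)
if m.sum()>50: print("prongs",m.sum(),cv2.minAreaRect(P[m][:,:2].astype(np.float32)))
```

```text
t 1.48 tcp [ 446.8 -305.5  480.1] yaw_y 145.5 down [-0.001  0.    -1.   ] F [0.24 0.23 0.75] M [-0.02  0.03  0.  ] w 85.3 g 0.0 q6 -0.3
[ 504.5 -243.5  480. ] -> [-0.419 -0.062 -0.   ]
1253
[ 502.55668973 -246.42635366  240.71787327] ((504.1629638671875, -244.77052307128906), (26.90665626525879, 25.621198654174805), 55.49052047729492)
((502.57684326171875, -246.68252563476562), (29.144912719726562, 25.171606063842773), 55.506656646728516)
prongs 2972 ((524.0993041992188, -245.10696411132812), (50.06482696533203, 104.11162567138672), 82.91851806640625)
```

View pics/w1.png

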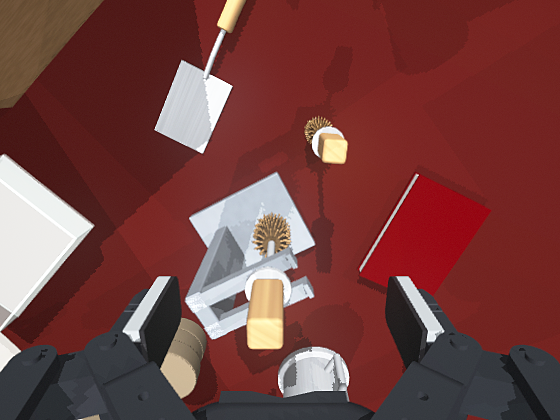

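The wrist view shows the long brush's grip at (267,310) hanging in the fork, between the fingers' planes. The decoy is well apart at (330,145). The measurements agree on the brush at (504.3,-244.8) with its flats at 55.5°, so I'm going in to grasp.

carry_out([
  [-0.25,-0.04,0,0,0,0,1],
  [-0.413,-0.065,0,0,0,0,1],
  [-0.413,-0.065,0.1,0,0,0,1],
  [-0.413,-0.065,0.3,0,0,0,1],
  [-0.413,-0.065,0.5,0,0,0,1],
  [-0.413,-0.065,0.56,0,0,0,1],
  [-0.413,-0.065,0.56,0,0,0,1],
])

```text
clock: 2.4
position: [503.9, -245.7, 368.8]
ee_rot: [-0.465, 0.885, -0.0, -0.0]
contact_force: [0.8, -0.2, 0.1]
gripper_width: 85.9
grasp_force: 0.0
```

carry_out([
  [0,0,0,0,0,0,-0.2],
  [0,0,0,0,0,0,-0.4],
  [0,0,0,0,0,0,-0.6],
  [0,0,0,0,0,0,-1],
  [0,0,0,0,0,0,-1],
  [0,0,0,0,0,0,-1],
  [0,0,0,0,0,0,-1],
])

```text
clock: 3.28
position: [504.4, -244.5, 369.5]
ee_rot: [-0.466, 0.885, -0.001, 0.0]
contact_force: [0.1, 1.5, 5.4]
gripper_width: 25.4
grasp_force: 59.4
```

```bash
python3 -c "
from plan import *
to((504.3,-244.7,380))"
```

```text
t 3.27 tcp [ 504.4 -244.5  369.5] yaw_y 145.6 down [ 0.001 -0.001 -1.   ] F [0.1  1.46 5.36] M [0.46 0.16 0.02] w 25.4 g 59.4 q6 -0.44
[ 504.3 -244.7  380. ] -> [ 0.001 -0.    -0.052]
```

carry_out([
  [0,0,-0.025,0,0,0,-1],
  [0,0,-0.06,0,0,0,-1],
  [0,0,-0.06,0,0,0,-1],
  [0,0,-0.06,0,0,0,-1],
])

```text
clock: 3.78
position: [504.1, -244.6, 380.4]
ee_rot: [-0.466, 0.885, 0.0, -0.0]
contact_force: [0.3, -0.0, -0.6]
gripper_width: 25.4
grasp_force: 58.9
```

```bash
python3 -c "
from plan import *
to((435,-236,380),(435,-236,540))"
```

```text
t 3.77 tcp [ 504.1 -244.6  380.4] yaw_y 145.5 down [-0.001  0.    -1.   ] F [ 0.25 -0.04 -0.6 ] M [ 0.01 -0.02  0.  ] w 25.4 g 58.9 q6 -0.44
[ 435 -236  380] -> [0.16  0.309 0.002]
[ 435 -236  540] -> [ 0.16   0.309 -0.798]
```

carry_out([
  [0.03,0.06,0,0,0,0,-1],
  [0.08,0.155,0,0,0,0,-1],
  [0.13,0.25,0,0,0,0,-1],
  [0.16,0.309,0,0,0,0,-1],
  [0.16,0.309,0,0,0,0,-1],
  [0.16,0.309,-0.2,0,0,0,-1],
  [0.16,0.309,-0.45,0,0,0,-1],
  [0.16,0.309,-0.7,0,0,0,-1],
  [0.16,0.309,-0.8,0,0,0,-1],
  [0.16,0.309,-0.8,0,0,0,-1],
])

```text
clock: 5.03
position: [435.6, -236.1, 542.2]
ee_rot: [-0.466, 0.885, -0.001, 0.002]
contact_force: [-0.3, 0.2, -1.7]
gripper_width: 25.5
grasp_force: 59.3
```

Run:
```python
from plan import *
to((603.3,4.7,540))
c=arm.calibration("wrist");p,d=arm.get_image("wrist");np.savez("w2.npz",p=p,d=d,**c);cv2.imwrite("pics/w2.png",p[:,:,::-1])
P=cloud(c,d)
m=np.linalg.norm(P-np.array([435,-236,255]),axis=2)<110
print(m.sum(),np.nanmin(P[m],0) if m.any() else 0)
m=(abs(P[...,2]-150)<4)&(np.hypot(P[...,0]-603,P[...,1]-4)<65);print("rim pts",m.sum())
t,td=arm.get_image("top");np.savez("top2.npz",p=t,d=td,**arm.calibration("top"))
```

```text
t 5.03 tcp [ 435.6 -236.1  542.2] yaw_y 145.6 down [ 0.004 -0.001 -1.   ] F [-0.32  0.18 -1.74] M [ 0.07 -0.03  0.02] w 25.5 g 59.3 q6 -0.43
[603.3   4.7 540. ] -> [-1.467 -0.011  0.013]
5445 [ 415.01959833 -265.27857214  166.01690897]
rim pts 196
```

View pics/w2.png

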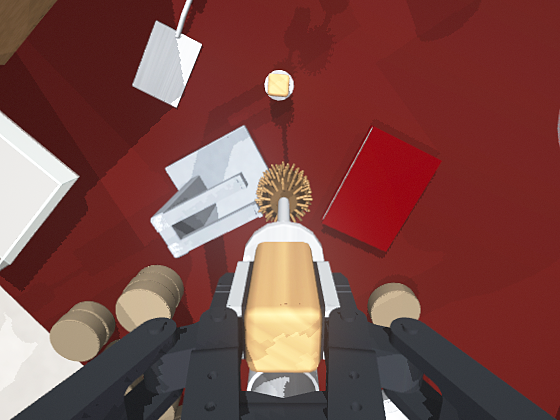

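Brush held upright and clear of the rack, head at (285,190) below the fingers. Moving above the cup.

carry_out([
  [-0.15,0,0,0,0,0,-1],
  [-0.35,0,0,0,0,0,-1],
  [-0.6,-0.005,0,0,0,0,-1],
  [-0.85,-0.005,0,0,0,0,-1],
  [-1,-0.01,0,0,0,0,-1],
])

```text
clock: 5.75
position: [551.2, -70.2, 538.1]
ee_rot: [-0.467, 0.884, 0.001, -0.002]
contact_force: [0.5, -0.0, -1.5]
gripper_width: 25.3
grasp_force: 59.3
```

carry_out([
  [-0.2,0,0,0,0,0,-1],
  [-0.4,0,0,0,0,0,-1],
  [-0.46,0,0,0,0,0,-1],
  [-0.46,0,0,0,0,0,-1],
  [-0.46,0,0,0,0,0,-1],
  [-0.46,0,0,0,0,0,-1],
])

```text
clock: 6.5
position: [601.3, 2.7, 541.1]
ee_rot: [-0.466, 0.885, -0.0, 0.0]
contact_force: [1.0, -0.4, -0.3]
gripper_width: 25.5
grasp_force: 59.3
```

Run:
```python
from plan import *
to((603.3,4.7,540),(603.3,4.7,400))
# grip/collar centre and cup rim in fixed cameras
zo=arm.read_state()["position"][2]-194.5
for n in("scene","top"):
    c=arm.calibration(n);p,d=arm.get_image(n);P=cloud(c,d);np.savez(n+"3.npz",p=p,d=d,**c)
    near=np.hypot(P[...,0]-603,P[...,1]-5);hsv=cv2.cvtColor(p,cv2.COLOR_RGB2HSV)
    m=(abs(P[...,2]-150)<3)&(near<65);print(n,"rim",m.sum())
    m=(P[...,2]>zo-135)&(P[...,2]<zo-95)&(near<50)
    if m.any():print("head",m.sum(),np.round(P[m].mean(0)),np.round(P[m].min(0)),np.round(P[m].max(0)))
p=np.hstack([np.load("scene3.npz")["p"][100:330,180:380]]);cv2.imwrite("pics/s3.png",cv2.resize(p,None,fx=2.5,fy=2.5)[:,:,::-1])
```

```text
t 6.5 tcp [601.3   2.7 541.1] yaw_y 145.5 down [ 0.  0. -1.] F [ 0.99 -0.39 -0.33] M [ 0.02  0.03 -0.02] w 25.5 g 59.3 q6 -0.88
[603.3   4.7 540. ] -> [-0.014 -0.003  0.005]
[603.3   4.7 400. ] -> [-0.014 -0.002  0.705]
scene rim 279
head 362 [609.  -4. 234.] [582. -19. 212.] [624.  24. 251.]
top rim 184
head 168 [591.   0. 237.] [580. -19. 212.] [613.  24. 251.]
```

View pics/s3.png

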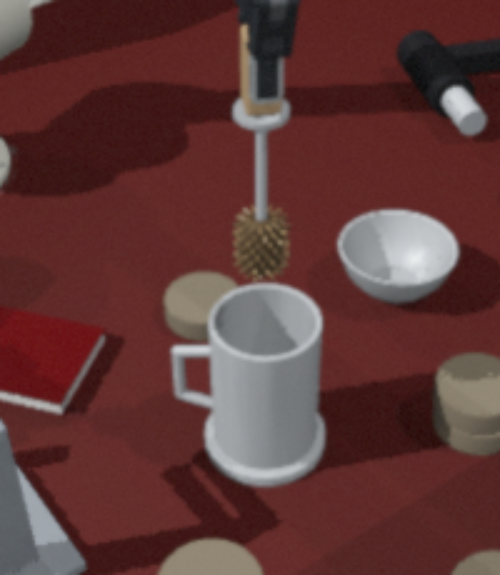

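The brush hangs straight over the cup, its head at (260,240) above the mouth at (265,320). The head's extent puts its axis on the TCP line. I'll get the disc height from the first top depth image while descending.

Run:
```python
from plan import *
for n in("top_P.npy","scene_P.npy"):
    P=np.load(n);r=np.hypot(P[...,0]-603.3,P[...,1]-4.7);m=(r<36)&(P[...,2]<130)
    print(n,m.sum(),np.histogram(P[m][:,2],bins=range(0,131,5))[0])
    m&=P[...,2]<60;
    if m.any():print(np.percentile(P[m][:,2],[10,50,90]))
```

```text
top_P.npy 540 [  0   0   0   0   0   0  12 322 201   5   0   0   0   0   0   0   0   0
   0   0   0   0   0   0   0   0]
[36.6277197  39.41573871 42.3416473 ]
scene_P.npy 0 [0 0 0 0 0 0 0 0 0 0 0 0 0 0 0 0 0 0 0 0 0 0 0 0 0 0]
```

carry_out([
  [-0.014,-0.002,0.1,0,0,0,-1],
  [-0.014,-0.002,0.3,0,0,0,-1],
  [-0.014,-0.002,0.5,0,0,0,-1],
  [-0.014,-0.002,0.65,0,0,0,-1],
  [-0.014,-0.002,0.75,0,0,0,-1],
  [-0.014,-0.002,0.78,0,0,0,-1],
  [-0.014,-0.002,0.78,0,0,0,-1],
  [-0.014,-0.002,0.78,0,0,0,-1],
])

```text
clock: 7.6
position: [604.1, 5.7, 386.1]
ee_rot: [-0.466, 0.885, -0.0, 0.001]
contact_force: [-0.4, -0.6, -1.0]
gripper_width: 25.7
grasp_force: 59.3
```

carry_out([
  [0,0,0.02,0,0,0,-1],
  [0,0,0.04,0,0,0,-1],
  [0,0,0.045,0,0,0,-1],
  [0,0,0.045,0,0,0,-1],
])

```text
clock: 8.1
position: [603.8, 5.8, 375.6]
ee_rot: [-0.466, 0.885, 0.0, -0.0]
contact_force: [-0.0, -1.3, -1.9]
gripper_width: 25.4
grasp_force: 59.3
```

```bash
cat >> plan.py <<'E'
def avg(n=6):
    L=[]
    for i in range(n):
        s=arm.read_state();L.append(np.r_[s["position"],s["contact_force"],s["wrist_torque"]]);arm.get_image("top")
    L=np.array(L);print("t",round(s["clock"],2),"pos",np.round(L[:,:3].mean(0),2),"F",np.round(L[:,3:6].mean(0),2),"sd",np.round(L[:,3:6].std(0),2),"M",np.round(L[:,6:].mean(0),3))
    return L.mean(0)
E
python3 -c "
from plan import *
avg()"
```

```text
t 8.35 pos [603.86   5.77 375.76] F [ 0.27 -0.46 -1.5 ] sd [0.52 0.42 0.42] M [ 0.029 -0.044  0.   ]
```

carry_out([
  [0,0,0.01,0,0,0,-1],
  [0,0,0.01,0,0,0,-1],
])

```text
clock: 8.65
position: [603.9, 5.8, 374.0]
ee_rot: [-0.466, 0.885, -0.0, 0.0]
contact_force: [-0.3, 0.7, 0.6]
gripper_width: 25.2
grasp_force: 59.4
```

```bash
python3 -c "
from plan import *
avg()"
```

```text
t 8.9 pos [603.89   5.76 374.01] F [0.01 0.12 0.47] sd [0.32 0.37 0.45] M [ 0.036  0.005 -0.005]
```

Touch felt: about 1.9 N, roughly 1 mm into the spring, with TCP at 374.0. Next I raise 5 mm and go sideways towards the handle.

carry_out([
  [0,0,-0.015,0,0,0,-1],
  [0,0,-0.0275,0,0,0,-1],
  [0.045,0.0165,-0.0275,0,0,0,-1],
  [0.09,0.033,-0.0275,0,0,0,-1],
  [0.09,0.033,-0.0275,0,0,0,-1],
])

```text
clock: 9.57
position: [587.4, -6.0, 379.4]
ee_rot: [-0.466, 0.885, 0.0, -0.0]
contact_force: [0.8, 0.2, -1.1]
gripper_width: 25.3
grasp_force: 59.3
```

```bash
cat >> plan.py <<'E'
def rad():
    a=avg();rel=a[:2]-CUP;T=np.array([-HD[1],HD[0]])
    print("radial",round(rel@HD,2),"tang",round(rel@T,2),"Frad",round(a[3:5]@HD,2),"Ftan",round(a[3:5]@T,2),"tip",round(a[2]-334.5,1))
E
python3 -c "
from plan import *
rad()"
```

```text
t 9.82 pos [587.98  -5.56 379.33] F [ 0.14  0.03 -1.15] sd [0.45 0.33 0.24] M [ 0.015 -0.005 -0.003]
radial 18.43 tang -0.48 Frad -0.13 Ftan 0.05 tip 44.8
```

carry_out([
  [0.009,0.0035,0,0,0,0,-1],
  [0.019,0.007,0,0,0,0,-1],
  [0.019,0.007,0,0,0,0,-1],
])

```text
clock: 10.25
position: [585.0, -7.6, 379.4]
ee_rot: [-0.466, 0.885, -0.0, 0.001]
contact_force: [1.3, -0.1, -2.1]
gripper_width: 25.4
grasp_force: 59.3
```

```bash
python3 -c "
from plan import *
rad()"
```

```text
t 10.5 pos [585.06  -7.59 379.38] F [ 1.19  0.5  -1.47] sd [0.38 0.65 0.39] M [ 0.351 -0.462 -0.005]
radial 21.99 tang -0.51 Frad -1.26 Ftan 0.28 tip 44.9
```

Contact is at a radius of about 20.4 mm, and the pressure is about 1.7 N by the moment. I'm adding half a millimetre and rubbing.

carry_out([
  [0.0025,0.001,0,0,0,0,-1],
  [0.0025,0.001,-0.05,0,0,0,-1],
  [0.0025,0.001,-0.11,0,0,0,-1],
  [0.0025,0.001,-0.17,0,0,0,-1],
  [0.0025,0.001,-0.23,0,0,0,-1],
  [0.0025,0.001,-0.29,0,0,0,-1],
  [0.0025,0.001,-0.34,0,0,0,-1],
  [0.0025,0.001,-0.355,0,0,0,-1],
  [0.0025,0.001,-0.355,0,0,0,-1],
  [0.0025,0.001,-0.355,0,0,0,-1],
])

```text
clock: 11.8
position: [584.5, -8.0, 450.4]
ee_rot: [-0.466, 0.885, -0.0, 0.0]
contact_force: [2.1, 0.7, 0.2]
gripper_width: 25.4
grasp_force: 59.2
```

```bash
python3 -c "
from plan import *
rad()"
```

```text
t 12.05 pos [584.53  -8.   450.27] F [ 1.85  1.34 -0.2 ] sd [0.54 0.41 0.51] M [ 0.457 -0.715  0.01 ]
radial 22.65 tang -0.48 Frad -2.28 Ftan -0.03 tip 115.8
```

carry_out([
  [0,0,0.05,0,0,0,-1],
  [0,0,0.11,0,0,0,-1],
  [0,0,0.17,0,0,0,-1],
  [0,0,0.23,0,0,0,-1],
  [0,0,0.29,0,0,0,-1],
  [0,0,0.34,0,0,0,-1],
  [0,0,0.355,0,0,0,-1],
  [0,0,0.355,0,0,0,-1],
  [0,0,0.355,0,0,0,-1],
])

```text
clock: 13.22
position: [584.3, -8.0, 378.9]
ee_rot: [-0.466, 0.885, 0.0, -0.0]
contact_force: [2.0, 1.1, -3.4]
gripper_width: 25.5
grasp_force: 59.3
```

```bash
python3 -c "
from plan import *
rad()"
```

```text
t 13.47 pos [584.29  -8.04 379.05] F [ 1.8   1.42 -2.48] sd [0.31 0.45 0.54] M [ 0.525 -0.724  0.007]
radial 22.87 tang -0.59 Frad -2.29 Ftan -0.12 tip 44.6
```

carry_out([
  [0,0,-0.05,0,0,0,-1],
  [0,0,-0.11,0,0,0,-1],
  [0,0,-0.17,0,0,0,-1],
  [0,0,-0.23,0,0,0,-1],
  [0,0,-0.29,0,0,0,-1],
  [0,0,-0.34,0,0,0,-1],
  [0,0,-0.355,0,0,0,-1],
  [0,0,-0.355,0,0,0,-1],
  [0,0,-0.355,0,0,0,-1],
])

```text
clock: 14.65
position: [584.6, -8.0, 450.4]
ee_rot: [-0.466, 0.885, -0.0, 0.0]
contact_force: [1.3, 0.2, 0.0]
gripper_width: 25.4
grasp_force: 59.3
```

carry_out([
  [0,0,0.05,0,0,0,-1],
  [0,0,0.11,0,0,0,-1],
  [0,0,0.17,0,0,0,-1],
  [0,0,0.23,0,0,0,-1],
  [0,0,0.29,0,0,0,-1],
  [0,0,0.34,0,0,0,-1],
  [0,0,0.355,0,0,0,-1],
  [0,0,0.355,0,0,0,-1],
  [0,0,0.355,0,0,0,-1],
])

```text
clock: 15.78
position: [584.3, -8.1, 378.9]
ee_rot: [-0.466, 0.885, 0.0, -0.0]
contact_force: [0.9, 1.4, -3.0]
gripper_width: 25.3
grasp_force: 59.3
```

Run:
```python
from plan import *
rad()
z=379.3
for r in(0,-18,-22.5):
    t=CUP+HD*r;to((t[0],t[1],z))
```

```text
t 16.02 pos [584.3   -8.05 379.05] F [ 1.66  1.48 -2.67] sd [0.5  0.63 0.27] M [ 0.534 -0.713 -0.005]
radial 22.88 tang -0.57 Frad -2.21 Ftan -0.25 tip 44.5
t 16.07 tcp [584.3  -8.  379.2] yaw_y 145.6 down [-0.  0. -1.] F [ 2.16  0.48 -2.85] M [ 0.57 -0.73  0.05] w 25.7 g 59.3 q6 -0.86
[603.3   4.7 379.3] -> [-0.106 -0.042 -0.001]
t 16.07 tcp [584.3  -8.  379.2] yaw_y 145.6 down [-0.  0. -1.] F [ 2.16  0.48 -2.85] M [ 0.57 -0.73  0.05] w 25.7 g 59.3 q6 -0.86
[618.   15.1 379.3] -> [-0.191 -0.073 -0.001]
t 16.07 tcp [584.3  -8.  379.2] yaw_y 145.6 down [-0.  0. -1.] F [ 2.16  0.48 -2.85] M [ 0.57 -0.73  0.05] w 25.7 g 59.3 q6 -0.86
[621.7  17.7 379.3] -> [-0.212 -0.081 -0.001]
```

carry_out([
  [-0.04,-0.016,0,0,0,0,-1],
  [-0.1,-0.04,0,0,0,0,-1],
  [-0.16,-0.062,0,0,0,0,-1],
  [-0.19,-0.073,0,0,0,0,-1],
  [-0.2,-0.077,0,0,0,0,-1],
  [-0.212,-0.081,0,0,0,0,-1],
  [-0.212,-0.081,0,0,0,0,-1],
])

```text
clock: 16.95
position: [621.5, 17.6, 379.1]
ee_rot: [-0.466, 0.885, 0.0, -0.001]
contact_force: [-1.4, -1.0, -2.1]
gripper_width: 25.3
grasp_force: 59.3
```

```bash
python3 -c "
from plan import *
rad()"
```

```text
t 17.2 pos [621.46  17.56 379.13] F [-1.06 -0.38 -1.45] sd [0.41 0.37 0.49] M [-0.234  0.376 -0.017]
radial -22.25 tang -0.01 Frad 1.08 Ftan -0.3 tip 44.6
```

carry_out([
  [-0.0055,-0.002,0,0,0,0,-1],
  [-0.0055,-0.002,-0.05,0,0,0,-1],
  [-0.0055,-0.002,-0.11,0,0,0,-1],
  [-0.0055,-0.002,-0.17,0,0,0,-1],
  [-0.0055,-0.002,-0.23,0,0,0,-1],
  [-0.0055,-0.002,-0.29,0,0,0,-1],
  [-0.0055,-0.002,-0.34,0,0,0,-1],
  [-0.0055,-0.002,-0.355,0,0,0,-1],
  [-0.0055,-0.002,-0.355,0,0,0,-1],
  [-0.0055,-0.002,-0.355,0,0,0,-1],
])

```text
clock: 18.5
position: [622.8, 18.4, 450.5]
ee_rot: [-0.466, 0.885, -0.0, 0.0]
contact_force: [-2.6, -2.0, -0.1]
gripper_width: 25.5
grasp_force: 59.3
```

```bash
python3 -c "
from plan import *
rad()"
```

```text
t 18.75 pos [622.76  18.42 450.35] F [-2.06 -1.5   0.43] sd [0.38 0.45 0.3 ] M [-0.582  0.808 -0.015]
radial -23.81 tang 0.05 Frad 2.54 Ftan 0.03 tip 115.9
```

carry_out([
  [0,0,0.05,0,0,0,-1],
  [0,0,0.11,0,0,0,-1],
  [0,0,0.17,0,0,0,-1],
  [0,0,0.23,0,0,0,-1],
  [0,0,0.29,0,0,0,-1],
  [0,0,0.34,0,0,0,-1],
  [0,0,0.355,0,0,0,-1],
  [0,0,0.355,0,0,0,-1],
  [0,0,0.355,0,0,0,-1],
])

```text
clock: 19.92
position: [622.7, 18.5, 378.9]
ee_rot: [-0.466, 0.885, 0.0, -0.0]
contact_force: [-1.6, -0.7, -2.5]
gripper_width: 25.3
grasp_force: 59.4
```

```bash
python3 -c "
from plan import *
rad()"
```

```text
t 20.18 pos [622.67  18.5  379.12] F [-1.82 -0.84 -2.56] sd [0.31 0.38 0.63] M [-0.46   0.752 -0.005]
radial -23.78 tang -0.08 Frad 1.97 Ftan -0.37 tip 44.6
```

Second cycle, then back to the middle.

carry_out([
  [0,0,-0.05,0,0,0,-1],
  [0,0,-0.11,0,0,0,-1],
  [0,0,-0.17,0,0,0,-1],
  [0,0,-0.23,0,0,0,-1],
  [0,0,-0.29,0,0,0,-1],
  [0,0,-0.34,0,0,0,-1],
  [0,0,-0.355,0,0,0,-1],
  [0,0,-0.355,0,0,0,-1],
  [0,0,-0.355,0,0,0,-1],
])

```text
clock: 21.35
position: [622.8, 18.4, 450.6]
ee_rot: [-0.466, 0.885, -0.0, 0.0]
contact_force: [-2.4, -1.0, 0.9]
gripper_width: 25.5
grasp_force: 59.3
```

carry_out([
  [0,0,0.05,0,0,0,-1],
  [0,0,0.11,0,0,0,-1],
  [0,0,0.17,0,0,0,-1],
  [0,0,0.23,0,0,0,-1],
  [0,0,0.29,0,0,0,-1],
  [0,0,0.34,0,0,0,-1],
  [0,0,0.355,0,0,0,-1],
  [0,0,0.355,0,0,0,-1],
  [0,0,0.355,0,0,0,-1],
])

```text
clock: 22.48
position: [622.7, 18.6, 379.0]
ee_rot: [-0.466, 0.885, 0.0, -0.0]
contact_force: [-1.5, -1.1, -2.3]
gripper_width: 25.2
grasp_force: 59.4
```

```bash
python3 -c "
from plan import *
rad();to((603.6,5,379.3),(603.6,5,540))"
```

```text
t 22.73 pos [622.67  18.52 379.13] F [-1.83 -1.05 -2.54] sd [0.69 0.54 0.29] M [-0.483  0.76   0.007]
radial -23.79 tang -0.08 Frad 2.1 Ftan -0.2 tip 44.6
t 22.77 tcp [622.7  18.5 379.2] yaw_y 145.6 down [-0.  0. -1.] F [-1.46 -1.12 -2.4 ] M [-0.45  0.76  0.  ] w 25.7 g 59.4 q6 -0.89
[603.6   5.  379.3] -> [ 0.109  0.041 -0.   ]
[603.6   5.  540. ] -> [ 0.109  0.041 -0.804]
```

carry_out([
  [0.04,0.015,0,0,0,0,-1],
  [0.09,0.034,0,0,0,0,-1],
  [0.109,0.041,0,0,0,0,-1],
  [0.109,0.041,0,0,0,0,-1],
  [0.109,0.041,-0.15,0,0,0,-1],
  [0.109,0.041,-0.35,0,0,0,-1],
  [0.109,0.041,-0.55,0,0,0,-1],
  [0.109,0.041,-0.75,0,0,0,-1],
  [0.109,0.041,-0.83,0,0,0,-1],
  [0.109,0.041,-0.83,0,0,0,-1],
])

```text
clock: 24.02
position: [603.6, 5.2, 545.5]
ee_rot: [-0.466, 0.885, 0.0, 0.001]
contact_force: [0.8, -0.1, -2.3]
gripper_width: 25.5
grasp_force: 59.4
```

```bash
python3 -c "
from plan import *
to((434,-236,545))"
```

```text
t 24.02 tcp [603.6   5.2 545.5] yaw_y 145.6 down [ 0.001  0.001 -1.   ] F [ 0.83 -0.08 -2.26] M [-0.04  0.    0.03] w 25.5 g 59.4 q6 -0.88
[ 434 -236  545] -> [1.474 0.017 0.   ]
```

carry_out([
  [0.15,0,0,0,0,0,-1],
  [0.35,0.005,0,0,0,0,-1],
  [0.6,0.007,0,0,0,0,-1],
  [0.85,0.01,0,0,0,0,-1],
  [0.97,0.011,0,0,0,0,-1],
  [0.97,0.011,0,0,0,0,-1],
])

```text
clock: 24.78
position: [491.2, -154.6, 543.4]
ee_rot: [-0.465, 0.885, 0.001, -0.001]
contact_force: [0.6, 0.1, -2.6]
gripper_width: 25.9
grasp_force: 59.4
```

carry_out([
  [0.2,0.003,0,0,0,0,-1],
  [0.4,0.005,0,0,0,0,-1],
  [0.504,0.006,0,0,0,0,-1],
  [0.504,0.006,0,0,0,0,-1],
  [0.504,0.006,0.3,0,0,0,-1],
  [0.504,0.006,0.55,0,0,0,-1],
  [0.504,0.006,0.75,0,0,0,-1],
  [0.504,0.006,0.825,0,0,0,-1],
  [0.504,0.006,0.825,0,0,0,-1],
  [0.504,0.006,0.825,0,0,0,-1],
])

```text
clock: 26.02
position: [435.0, -236.0, 381.9]
ee_rot: [-0.466, 0.885, -0.001, 0.001]
contact_force: [-0.0, 0.7, -0.5]
gripper_width: 25.4
grasp_force: 59.3
```

```bash
python3 -c "
from plan import *
avg();to((504.4,-244.5,380.4),(504.4,-244.5,369.0))"
```

```text
t 26.27 pos [ 434.57 -236.09  381.65] F [ 0.03  0.07 -0.97] sd [0.34 0.35 0.42] M [-0.001  0.001  0.004]
t 26.32 tcp [ 434.1 -236.1  380.9] yaw_y 145.6 down [ 0.001 -0.    -1.   ] F [-0.57  0.38 -1.84] M [ 0.03  0.04 -0.01] w 25.5 g 59.3 q6 -0.43
[ 504.4 -244.5  380.4] -> [-0.164 -0.314  0.003]
[ 504.4 -244.5  369. ] -> [-0.164 -0.313  0.06 ]
```

carry_out([
  [-0.03,-0.057,0,0,0,0,-1],
  [-0.07,-0.134,0,0,0,0,-1],
  [-0.11,-0.211,0,0,0,0,-1],
  [-0.15,-0.288,0,0,0,0,-1],
  [-0.162,-0.311,0,0,0,0,-1],
  [-0.162,-0.311,0,0,0,0,-1],
  [-0.162,-0.311,0,0,0,0,-1],
])

```text
clock: 27.2
position: [503.4, -244.5, 380.1]
ee_rot: [-0.466, 0.885, 0.0, -0.0]
contact_force: [0.0, 0.3, -0.8]
gripper_width: 25.2
grasp_force: 59.5
```

```bash
python3 -c "
from plan import *
avg(3);to((504.4,-244.5,371.5),(504.4,-244.5,369.5))"
```

```text
t 27.3 pos [ 503.36 -244.5   380.25] F [ 0.11  0.53 -1.14] sd [0.13 0.28 0.27] M [ 0.012  0.015 -0.012]
t 27.35 tcp [ 503.3 -244.5  380.4] yaw_y 145.6 down [ 0. -0. -1.] F [-0.94 -0.28 -1.25] M [ 0.02 -0.01  0.05] w 25.1 g 59.5 q6 -0.44
[ 504.4 -244.5  371.5] -> [-0.003 -0.004  0.045]
[ 504.4 -244.5  369.5] -> [-0.003 -0.004  0.055]
```

carry_out([
  [-0.003,-0.004,0.01,0,0,0,-1],
  [-0.003,-0.004,0.025,0,0,0,-1],
  [-0.003,-0.004,0.04,0,0,0,-1],
  [-0.003,-0.004,0.05,0,0,0,-1],
  [-0.003,-0.004,0.055,0,0,0,-1],
  [-0.003,-0.004,0.055,0,0,0,-1],
])

```text
clock: 28.1
position: [504.6, -244.4, 369.6]
ee_rot: [-0.466, 0.885, -0.0, -0.0]
contact_force: [-1.5, 1.0, 1.1]
gripper_width: 25.6
grasp_force: 59.8
```

```bash
python3 -c "
from plan import *
avg(4)"
```

```text
t 28.25 pos [ 504.64 -244.46  369.57] F [-2.01  0.93  1.94] sd [0.55 0.53 0.53] M [0.319 0.454 0.018]
```

carry_out([
  [0,0,0,0,0,0,-0.3],
  [0,0,0,0,0,0,0],
  [0,0,0,0,0,0,0.5],
  [0,0,0,0,0,0,1],
  [0,0,0,0,0,0,1],
  [0,0,0,0,0,0,1],
  [0,0,0,0,0,0,1],
])

```text
clock: 29.18
position: [504.7, -244.5, 369.2]
ee_rot: [-0.466, 0.885, -0.0, 0.0]
contact_force: [0.3, 0.5, -0.6]
gripper_width: 85.3
grasp_force: 0.0
```

carry_out([
  [0,0,-0.05,0,0,0,1],
  [0,0,-0.2,0,0,0,1],
  [0,0,-0.4,0,0,0,1],
  [0,0,-0.6,0,0,0,1],
  [0.3,0,-0.6,0,0,0,1],
  [0.6,0,-0.6,0,0,0,1],
  [0.8,0,-0.6,0,0,0,1],
  [0.8,0,-0.6,0,0,0,1],
])

```text
clock: 30.18
position: [412.6, -378.2, 490.0]
ee_rot: [-0.464, 0.886, -0.0, 0.0]
contact_force: [-0.3, 1.2, 0.6]
gripper_width: 85.4
grasp_force: 0.0
```

Run:
```python
from plan import *
st()
for n in("scene","top"):
    c=arm.calibration(n);p,d=arm.get_image(n);P=cloud(c,d);z=P[...,2]
    def near(x,y,r):return np.hypot(P[...,0]-x,P[...,1]-y)<r
    m=(z>235)&(z<250)&near(506,-244,45)
    if m.sum()>20:print(n,"grip",m.sum(),np.round(P[m].mean(0),1),cv2.minAreaRect(P[m][:,:2].astype(np.float32)))
    m=(abs(z-150)<3)&near(603,4,65);Q=P[m];e,_,_=cv2.fitEllipse(Q[:,:2].astype(np.float32)),0,0
    print(n,"rim ellipse",np.round(e[0],1),np.round(e[1],1),len(Q))
    Q0=np.load(n+"_P.npy");m0=(abs(Q0[...,2]-150)<3)&(np.hypot(Q0[...,0]-603,Q0[...,1]-4)<65);e=cv2.fitEllipse(Q0[m0][:,:2].astype(np.float32));print("  before",np.round(e[0],1),np.round(e[1],1))
    cv2.imwrite(f"pics/end_{n}.png",p[:,:,::-1])
```

```text
t 30.18 tcp [ 412.6 -378.2  490. ] yaw_y 145.3 down [ 0.001 -0.001 -1.   ] F [-0.34  1.15  0.61] M [ 0.02 -0.01  0.04] w 85.4 g 0.0 q6 -0.15
scene grip 160 [ 506.5 -246.2  239.3] ((504.9279479980469, -246.14657592773438), (27.069002151489258, 25.949155807495117), 49.32354736328125)
scene rim ellipse [603.5   4.8] [88.4 89.7] 274
  before [603.4   5.1] [88.5 89.4]
top grip 170 [ 504.8 -242.7  239.7] ((505.30224609375, -243.51235961914062), (25.963485717773438, 25.98774528503418), 58.18668746948242)
top rim ellipse [603.1   4.4] [88.6 88.7] 251
  before [603.1   4.4] [88.8 89. ]
```

View pics/end_scene.png

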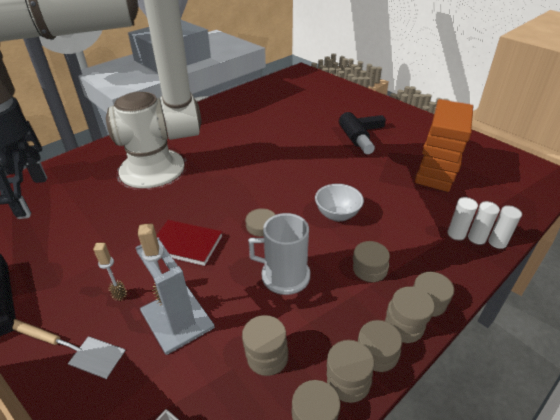

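The brush is back in the fork at (149,240), the cup at (286,250) has not moved, and the decoy and cakes are where they were. Handing in.

```bash
python3 -c "
from bench import arm
print(arm.job_done())"
```

```text
the job is handed in; nothing more can be done
None
```

I scrubbed the cup as asked (bottom touch at about 2 N, then two rubs on the handle side and two opposite, also at about 2 N), hung the brush back in the fork where it was, and handed the job in at about 30 s; the images show the cup unmoved and nothing else visibly shifted.

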